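Hold the coin release slide open over the cup

ROBOT

A 7-joint arm with a two-finger parallel gripper is mounted at the origin on the work surface. World frame = base frame: x ahead of the robot, y to its left, z up, the work surface at z = 0. Lengths are in m, angles in rad, forces in N, time in s.
With the tool pointing down it reaches from about 0.4 to 0.9 m from the base axis. Payload 5.5 kg.
Tool frame: the origin (TCP) lies midway between the tips of the shut fingers; the grasp point (between the pads) lies 19 mm behind it (arm.hold_point_z is the distance from the TCP to the grasp point, in m); z points along the fingers, y is the line along which they close (so a half turn about z gives the same grasp; the last joint's range is limited). The gripper opens to 85 mm and grips with 20 to 120 N. Pads are 22 mm wide; open, the fingers measure 114 mm over their backs; the gripper's body (76 mm by 85 mm) begins 54 mm behind the grasp point. The pads swing forward as they close: fully open they stand 13 mm farther back than shut.
Start: joints at [-1.02, 0.501, -0.427, 1.55, 0.221, 1.138, -0.21], TCP at [0.184, 0.623, 0.231] pointing down, gripper open.
Joint ranges: [-2.88, 2.88], [-0.31, 2.03], [-1.54, 1.56], [0.2, 2.42], [-1.41, 4.55], [0.19, 2.02], [-2.57, 2.57]. Speed limits (rad/s): [2.57, 2.57, 3.14, 3.14, 3.14, 3.14, 3.14].

INTERFACE

Orientations are given as [roll, pitch, yaw] about the fixed x, y, z axes, in that order (R = Rz(yaw) Ry(pitch) Rx(roll)).
In Python, from workcell import arm gives the robot as it stands.
- The arm moves only by the tool apply_moves, never from a script. Its arguments are lists of equal length, an entry for each row: "slide": the shift along the tool's x, y, z in cm, a list of three; "rotation": the turn, a rotation vector about the tool's x, y, z in degrees, a list of three; "gripper": the finger opening in cm, from 0 to 8.54. A call has exactly 8 rows; each row shifts and turns the commanded pose from where the row before left it, along the tool's axes as they then stand; what a row does not reach is not made up. A row lasts 1/8 s, in which the tool goes at most 62.5 mm and 10.7 degrees, less where a joint would pass 70% of its speed; a pose out of reach is approached as far as the arm can. A call is refused whole if a number of a shift passes 6.25 or a number of a turn 10.7, either way. A call with a gripper value outside its range is refused whole. The fingers move at their own pace and stop on an object; the grip force is fixed at half the most. Time passes only in rows, so rows that do not move let the fingers close, or fill a call up. It gives the time, the measured TCP pose, the force, the opening and the grip force at its end, in the units of the state.
- arm.get_state(): the state, without advancing time (a new reading comes with each control period).
- arm.grab_frame(name): name is "scene" or "top" or "wrist"; returns a dict with "frame" (480x640x3 uint8, red, green, blue), "range_z" (480x640 float32, m along the optical axis (not along the pixel's ray), 0 where there is no reading), "K" (3x3 intrinsics, pixels), "k1" (the pictures are not rectified: a ray, as slopes to the right and down, at radius r is drawn at 1 + k1 r^2 times it, then the intrinsics apply), "R" (3x3) and "t" (3): a world point X has camera coordinates R X + t. Camera axes: x right, y down, z forward; pixel columns grow to the right and rows downward; lengths in m; the calibration is good to about 2 mm. A picture is of the moment at which its call begins.
- arm.close_job(): hands the job in; it is judged then, once.
The state is a dict: "t": time; "joint_pos": joint angles; "dq": joint speeds; "joint_torque": joint torques, N m; "position": TCP position; "ee_rot": TCP orientation; "force": force on the tool from outside, world axes, zero at the start; "ft_torque": the same for the moment, N m; "finger_gap": opening from 0.0 (shut) to 1.0 (fully open); "finger_force": force on a finger pad.
Only numpy, scipy, OpenCV 4.12 (cv2) and the standard library are available. Lean on these libraries where they do the work, as an engineer would, in place of code of your own. Each camera call takes 0.05 s, during which the arm holds its last target. There are 200 camera calls.

TASK

Unhook the orange coin cup from its stand and set it down upright in the middle of the round blue catch plate beside the coin unit's chute, then let go of it. Then take the black knob of the unit's spring-return slide, pull the slide out until the black stripe across it is level with the red marker on the rail beside it, and finish while still holding it there: the spring would pull it back. Do not drop the cup, and leave the bottle, the jar and the tin where they stand.

Things in the scene. Friction and masses are not known exactly. Their poses are not given: they have to be found in the camera images.
- cup: Orange coin cup, about 120 g, 60 mm tall, 68 mm wide at the rim, 56 mm at the foot. A rigid 8 mm wire bail in its y-z plane: the top a shallow roof, wire centre 112 mm above the foot in the middle, 100 mm at 24 mm to either side, whence legs go down to the rim. A round grip stands on its middle. Origin: centre of the foot's underside, z up. Starts hanging free on the hook, foot 33 mm up.
- grip (a point): Point on the axis of the cup's upright round orange grip (20 mm in diameter, from 114 to 170 mm above the cup's foot), 150 mm above the foot. Grip it here from above, in any yaw; the cup's yaw does not matter on the plate.
- hook: Fixed steel hook stand; origin under its 12 mm post, base 100 x 120 x 12 mm, z up. From the post's top, 149 mm up, an 8 mm wire runs 65 mm along the stand's -x, dips 14 mm in a V (saddle, 85 mm from the post), rises 14 mm to its tip at 105 mm. It passes under the bail and over the rim.
- saddle (a point): Bottom of the hook's V (wire centre), 135 mm above the work surface, where the bail hangs. To unhook: lift the cup 20 to 30 mm (higher, and its rim catches the wire from below), move it level along the stand's -x by 80 mm or more, then anywhere.
- unit: Fixed coin unit: white box 160 x 130 x 130 mm (x, y, z), origin at the centre of its underside. From its -x side a grey bed 100 mm wide, 55 mm high runs to x = -300 mm and carries the slide; an aluminium rail, top at 66 mm, lies along it at y = +30 to +50 mm. On its -y side a short steel chute points to the catch plate, its lip 50 mm from the plate's centre, 80 mm up.
- catch (a point): Centre of the top of the catch plate, a fixed black disc with blue top, 100 mm in diameter, top 6 mm above the work surface, on the -y side of the coin unit. The cup must stand in its middle.
- slide (a joint): Travel of the steel slide in m: 0 = drawn in by its spring, grows as it is pulled out along the unit's -x axis, stop at 0.085. The spring pulls it in with about 3 N at 0 and 8 N at 0.07; it goes back when released.
- knob (a point): Point on the axis of the slide's upright black knob (22 mm in diameter, 66 to 118 mm above the work surface, on the slide's flat 52 mm wide tongue, top at 66 mm), 100 mm above the work surface; moves with the slide. At rest 110 mm in front of the unit's box. Grip it here from above.
- stripe (a point): Middle of the 6 mm wide black stripe across the top of the slide's tongue, 95 mm behind the knob's axis (towards the unit); moves with the slide.
- marker: Red block 6 x 22 x 8 mm (x along the rail), fixed at a different place on the rail each time, 30 to 55 mm farther out than the stripe at rest. Origin: centre of its underside, 40 mm beside the slide's middle line; axes parallel to the unit's. The stripe is level with it when both have the same x along the unit's x axis.
- detergent: Bystander: white and blue detergent bottle, 70 mm in diameter, 160 mm tall, origin at the centre of its underside.
- jar: Bystander: glass jar with green lid, 72 mm in diameter, 90 mm tall, origin at the centre of its underside.
- tin: Bystander: yellow and red tin, 66 mm in diameter, 110 mm tall, origin at the centre of its underside.
Mind the look-alikes: they are no part of the job. There is more than one size of the hook; the job needs the middle-sized.

How it is judged:
By the outcome, as a careful person would: the job done as asked, in the order asked, and still so for the second after the job is handed in, while the arm keeps its last pose, push and grip.
It also fails if it takes over 51 s, if anything falls off the work surface, if the arm or the gripper's body presses on something with over 40 N, if the wrist force passes 120 N, or if a joint passes its speed limit or range.

## Working session

There is one attempt and no reset: what is moved stays moved. The work goes in short steps, Python scripts to look and compute and a tool call to move; the robot and the scene stay as the last step left them, time stands still between calls to the robot, and variables do not carry over. Pictures are saved under pics/ and viewed, at most 10 in all, crops included, and the job is handed in when it is done.

Besides the shell and the picture viewer there is one more tool, called after "Emit:" by a JSON object that holds its "op" and its "data", one argument or row to a line. apply_moves: Moves the arm, as the interface text tells. Its arguments: {"type":"object","properties":{"slide":{"type":"array"},"rotation":{"type":"array"},"gripper":{"type":"array"}},"required":["slide","rotation","gripper"]}

```bash
mkdir -p pics; cat > h.py <<'E'
import numpy as np, cv2, pickle
from workcell import arm
def snap(name,fn):
    f=arm.grab_frame(name); pickle.dump(f,open(f'pics/{fn}.pkl','wb'))
    cv2.imwrite(f'pics/{fn}.png',f['frame'][:,:,::-1]); return f
def load(fn): return pickle.load(open(f'pics/{fn}.pkl','rb'))
def ray(f,u,v):
    K=f['K']; p=cv2.undistortPoints(np.array([[[u,v]]],float),K,np.array([f['k1'],0,0,0,0.]))[0,0]
    d=f['R'].T@np.array([p[0],p[1],1.]); return -f['R'].T@f['t'],d
def dep(f,u,v,w=1):
    a=f['range_z'][int(v)-w:int(v)+w+1,int(u)-w:int(u)+w+1]; z=np.median(a[a>0]) if (a>0).any() else np.nan
    c,d=ray(f,u,v); return c+d*z
def atz(f,u,v,z):
    c,d=ray(f,u,v); return c+d*(z-c[2])/d[2]
def tri(obs):
    A=np.zeros((3,3));b=np.zeros(3)
    for f,u,v in obs:
        c,d=ray(f,u,v); d=d/np.linalg.norm(d); P=np.eye(3)-np.outer(d,d); A+=P; b+=P@c
    return np.linalg.solve(A,b)
E
python3 - <<'E'
from h import *
for n in ['scene','top','wrist']:
    f=snap(n,n+'0'); print(n,-f['R'].T@f['t'],f['k1'],f['K'][0,0])
print(arm.get_state(), arm.hold_point_z)
E
```

```text
scene [1.10466041 0.36984749 0.82621381] 0.0012661391216135663 433.73019548366165
top [0.4984049  0.12391633 1.50233577] -0.007301204575237154 529.8635482181446
wrist [0.11667155 0.64402557 0.37171659] 0.022759078613423023 390.60119674713116
{'t': 0.15, 'joint_pos': array([-1.01977098,  0.50166827, -0.42685114,  1.55116653,  0.2208141 ,
        1.13830168, -0.21029801]), 'dq': array([ 0.00180938, -0.00306146, -0.00070296, -0.00156128,  0.00145001,
       -0.00112091,  0.00179013]), 'joint_torque': array([-7.41135562e-03, -5.70031464e+01, -5.82536951e+00, -2.81283778e+01,
        1.07353085e-02,  7.73696898e-03,  1.05293694e-05]), 'position': array([0.18438937, 0.62276134, 0.23049519]), 'ee_rot': array([-3.14010334e+00, -6.65551137e-05,  2.85382616e+00]), 'force': array([ 1.04969782,  0.5711333 , -0.07541152]), 'ft_torque': array([0.01496959, 0.02684323, 0.00102884]), 'finger_force': 0.0, 'finger_gap': 1.0013838482186221} 0.0187
```

View pics/scene0.png

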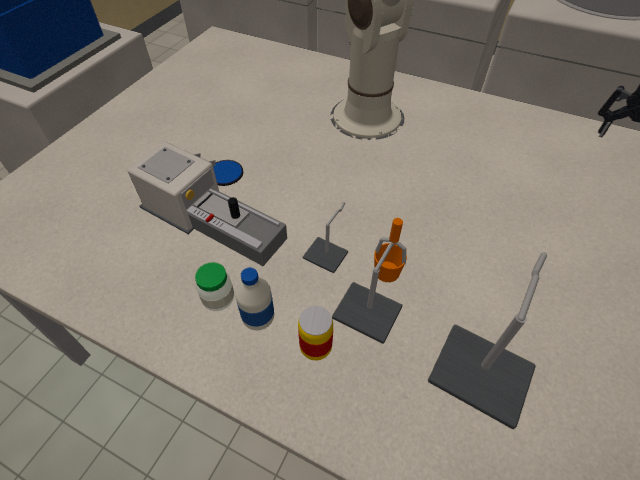

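View pics/top0.png

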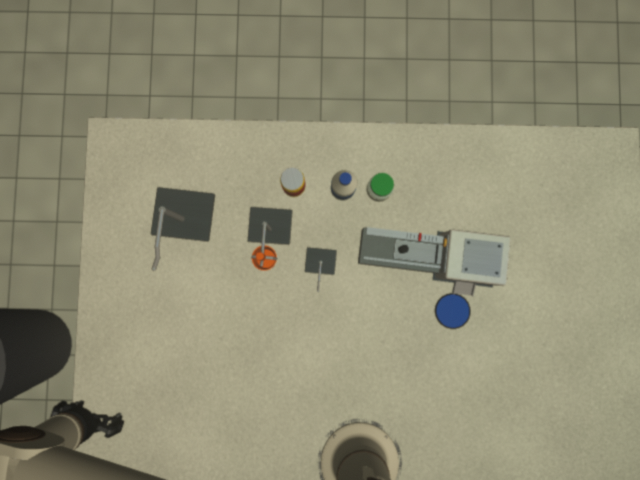

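Scene: the cup hangs on the middle hook at (389,255), knob at (234,208), marker at (209,217) and plate at (227,172). Top: cup at (264,258), knob at (403,249), marker at (420,237) and plate at (453,311). Next I'll look at enlarged crops.

```bash
python3 - <<'E'
from h import *
t=load('top0')['frame'];s=load('scene0')['frame']
def c(im,x,y,w,h,k): return cv2.resize(im[y:y+h,x:x+w],(w*k,h*k),interpolation=cv2.INTER_CUBIC)
cv2.imwrite('pics/c1.png',np.hstack([c(t,235,200,65,80,6),c(s,335,205,65,80,6)])[:,:,::-1])
cv2.imwrite('pics/c2.png',np.vstack([c(t,355,220,160,60,5)[:, :800],c(s,125,190,160,60,5)])[:,:,::-1])
E
```

```text
(no output)
```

View pics/c1.png

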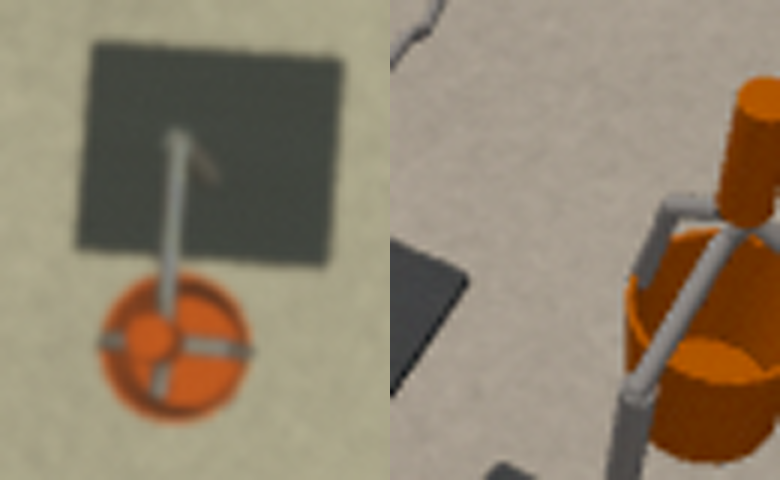

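View pics/c2.png

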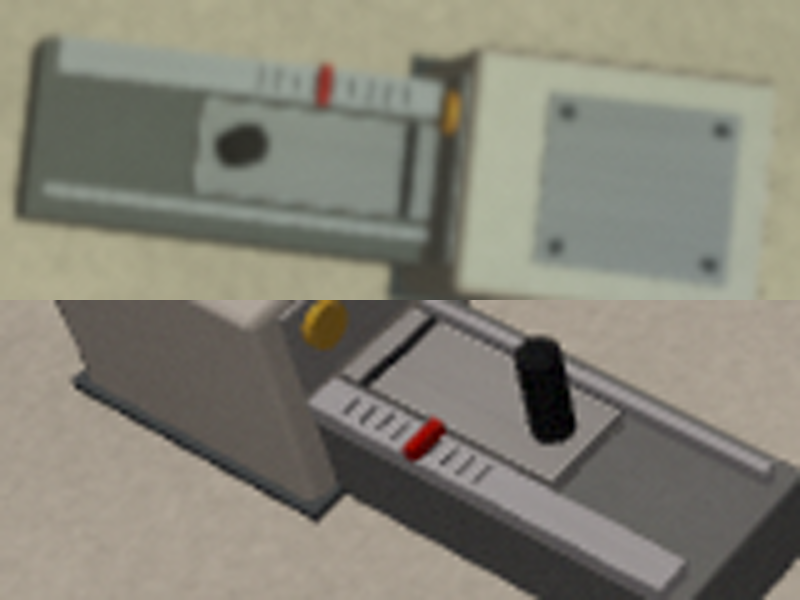

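Crop positions: grip top at (150,335) in the top view and (764,98) in the scene view. The stripe ends are at (413,122)/(405,215) and (432,322)/(370,382). The marker is at (324,85)/(425,439) and the knob top at (247,145)/(539,350).

```bash
python3 - <<'E'
from h import *
np.set_printoptions(precision=4,suppress=True)
T=load('top0');S=load('scene0')
g=lambda X,Y,x0,y0,k:(x0+(X+.5)/k-.5,y0+(Y+.5)/k-.5)
c1t=lambda X,Y:g(X,Y,235,200,6); c1s=lambda X,Y:g(X-390,Y,335,205,6)
c2t=lambda X,Y:g(X,Y,355,220,5); c2s=lambda X,Y:g(X,Y-300,125,190,5)
def rep(n,pt,ps):print(n,'tri',tri([(T,*pt),(S,*ps)]),'depT',dep(T,*pt),'depS',dep(S,*ps))
rep('griptop',c1t(150,335),c1s(764,98))
rep('posttop',c1t(180,137),c1s(636,390))
rep('knobtop',c2t(247,145),c2s(539,350))
rep('marker',c2t(324,85),c2s(425,439))
rep('stripeL',c2t(413,122),c2s(370,382))
rep('stripeR',c2t(405,215),c2s(432,322))
rep('railout',c2t(60,55),c2s(673,575))
for n,p in dict(a=(93,43),b=(343,58),c=(328,265),d=(77,248)).items(): print('base',n,atz(T,*c1t(*p),.012))
for n,p in dict(a=(478,50),b=(460,290),c=(772,75)).items(): print('box',n,atz(T,*c2t(*p),.130), dep(T,*c2t(p[0]+15,p[1]+(-15 if p[1]>100 else 15))))
print('rail far',atz(T,*c2t(443,83),.066),'near',atz(T,*c2t(60,40),.066),'slot',atz(T,*c2t(45,187),.06),atz(T,*c2t(425,232),.06))
for n,f in(('T',T),('S',S)):
    hsv=cv2.cvtColor(f['frame'],cv2.COLOR_RGB2HSV); m=cv2.inRange(hsv,(105,150,60),(125,255,255))
    N,l,st,ce=cv2.connectedComponentsWithStats(m)
    for i in range(1,N):
        if st[i,4]>300 : print(n,'blue',ce[i],st[i],atz(f,*ce[i],.006),dep(f,*ce[i]))
    m=cv2.inRange(hsv,(3,170,90),(18,255,255)); N,l,st,ce=cv2.connectedComponentsWithStats(m)
    for i in range(1,N):
        if st[i,4]>60: print(n,'orange',ce[i],st[i],dep(f,*ce[i]))
E
```

```text
griptop tri [0.5538 0.2662 0.2025] depT [0.5539 0.2648 0.2055] depS [0.5527 0.2671 0.2018]
posttop tri [0.6406 0.2619 0.1507] depT [0.6415 0.2606 0.1469] depS [0.6394 0.2635 0.1499]
knobtop tri [ 0.5817 -0.1023  0.1169] depT [ 0.5822 -0.103   0.1182] depS [ 0.5814 -0.1011  0.1171]
marker tri [ 0.6177 -0.1515  0.068 ] depT [ 0.6182 -0.152   0.0731] depS [ 0.6192 -0.1474  0.0714]
stripeL tri [ 0.5979 -0.1995  0.0651] depT [ 0.5997 -0.2023  0.0639] depS [ 0.5969 -0.1965  0.0654]
stripeR tri [ 0.5483 -0.1972  0.0616] depT [ 0.5487 -0.1962  0.0714] depS [ 0.5514 -0.1923  0.0665]
railout tri [ 0.6321 -0.0084  0.0629] depT [ 0.6334 -0.0102  0.058 ] depS [ 0.632  -0.0064  0.0637]
base a [0.6997 0.3165 0.012 ]
base b [0.6947 0.1982 0.012 ]
base c [0.5966 0.2031 0.012 ]
base d [0.6025 0.3212 0.012 ]
box a [ 0.6332 -0.2212  0.13  ] [ 0.6253 -0.2285  0.1316]
box b [ 0.5084 -0.2115  0.13  ] [ 0.5163 -0.2191  0.1306]
box c [ 0.6228 -0.3744  0.13  ] [ 0.6261 -0.4295  0.0015]
rail far [ 0.6211 -0.2181  0.066 ] near [ 0.6409 -0.0094  0.066 ] slot [ 0.5609 -0.0026  0.06  ] [ 0.5401 -0.2096  0.06  ]
T blue [452.3797 310.6307] [437 295  31  32 769] [ 0.4173 -0.2578  0.006 ] [ 0.4174 -0.2574  0.0076]
T orange [263.6645 257.7566] [253 246  23  23 304] [0.5485 0.255  0.2027]
S blue [10.4286 57.612 ] [  0  27  32  52 665] [ 0.2531 -1.3119  0.006 ] [ 0.2866 -1.2457  0.0383]
S blue [226.9032 171.1957] [214 161  28  23 506] [ 0.4147 -0.2487  0.006 ] [ 0.4143 -0.2491  0.0055]
S orange [395.7186 229.8398] [390 218  13  25 231] [0.5624 0.2703 0.1873]
S orange [379.9593 252.7236] [374 243  16  24 123] [0.5423 0.244  0.0745]
S orange [391.5651 265.    ] [379 244  26  38 614] [0.5342 0.2728 0.0363]
```

Top-view depth and triangulation agree: grip axis ≈ (0.554, 0.266) with its top at 0.203, and stand −x ≈ world −x. The pull is about 51 mm along (0.10, 0.995). I'll move above the grip now.

Emit:
{"op": "apply_moves", "data": {
  "slide": [
    [-2.8,-1.4,-0.2],
    [-2.8,-1.4,-0.2],
    [-2.8,-1.4,-0.2],
    [-2.8,-1.4,-0.2],
    [-2.8,-1.4,-0.2],
    [-2.8,-1.4,-0.2],
    [-2.8,-1.4,-0.2],
    [-2.8,-1.4,-0.2]
  ],
  "rotation": [
    [0,0,0],
    [0,0,0],
    [0,0,0],
    [0,0,0],
    [0,0,0],
    [0,0,0],
    [0,0,0],
    [0,0,0]
  ],
  "gripper": [8.54,8.54,8.54,8.54,8.54,8.54,8.54,8.54]
}}

```text
t: 1.15
position: [0.368, 0.4514, 0.2471]
ee_rot: [-3.141, -0.0, 2.854]
force: [-0.8, -0.2, 0.0]
finger_gap: 1.004
finger_force: 0.0
```

Emit:
{"op": "apply_moves", "data": {
  "slide": [
    [-2.8,-1.4,-0.2],
    [-2.8,-1.4,-0.2],
    [-2.8,-1.4,-0.2],
    [-2.8,-1.4,-0.2],
    [-2.8,-1.4,-0.2],
    [-2.8,-1.4,-0.2],
    [0,0,0],
    [0,0,0]
  ],
  "rotation": [
    [0,0,0],
    [0,0,0],
    [0,0,0],
    [0,0,0],
    [0,0,0],
    [0,0,0],
    [0,0,0],
    [0,0,0]
  ],
  "gripper": [8.54,8.54,8.54,8.54,8.54,8.54,8.54,8.54]
}}

```text
t: 2.15
position: [0.5039, 0.3247, 0.259]
ee_rot: [-3.142, -0.001, 2.854]
force: [-1.2, 0.2, -0.5]
finger_gap: 0.998
finger_force: 0.0
```

```bash
cat >> h.py <<'E'
from scipy.spatial.transform import Rotation as Ro
def rel(target):
    s=arm.get_state(); R=Ro.from_euler('xyz',s['ee_rot']).as_matrix()
    return np.round(100*R.T@(np.array(target)-s['position']),2)
def st():
    s=arm.get_state(); print({k:np.round(s[k],4) for k in('t','position','ee_rot','force','finger_gap','finger_force')})
E
python3 - <<'E'
from h import *
f=snap('wrist','w1'); st(); print(-f['R'].T@f['t'],f['R']); print(rel([.554,.266,.164]))
E
```

```text
{'t': np.float64(2.2), 'position': array([0.5035, 0.3252, 0.259 ]), 'ee_rot': array([ 3.1415e+00, -1.1000e-03,  2.8555e+00]), 'force': array([-0.7928, -0.4999,  0.5348]), 'finger_gap': np.float64(0.9996), 'finger_force': np.float64(0.0)}
[0.43626582 0.34572048 0.40040799] [[ 2.83582247e-01  9.58947798e-01  4.80185431e-04]
 [ 9.21243646e-01 -2.72571253e-01  2.77515869e-01]
 [ 2.66254116e-01 -7.82562061e-02 -9.60720933e-01]]
[-6.52 -4.25  9.5 ]
```

View pics/w1.png

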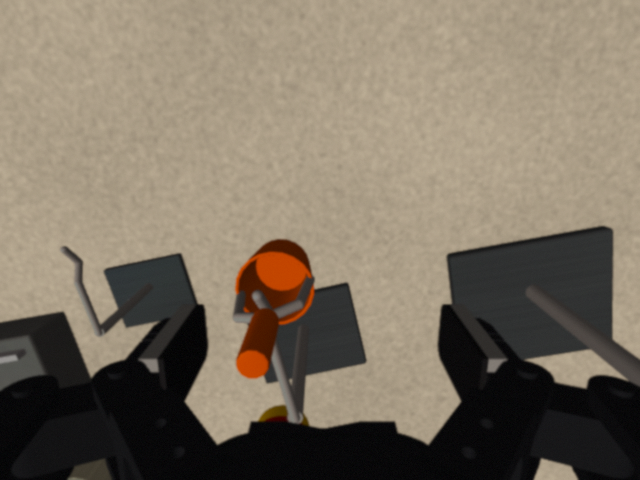

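The grip's top face is at (252,362) in the wrist image, with the cup hanging on the middle hook. The fingers are clear of everything.

```bash
python3 - <<'E'
from h import *
W=load('w1');T=load('top0');S=load('scene0')
print(dep(W,252,362),atz(W,252,362,.203),tri([(W,252,362),(T,259.6,255.4),(S,396.9,220.9)]))
p=tri([(W,252,362),(T,259.6,255.4),(S,396.9,220.9)]); print(rel([p[0],p[1],.166]))
# small hook tip
print('small hook',dep(W,65,248),dep(W,80,262))
E
```

```text
[0.55060029 0.26942677 0.20202063] [0.55003586 0.26980341 0.203     ] [0.55276644 0.26685791 0.1998114 ]
[-6.38 -4.2   9.3 ]
small hook [0.46753757 0.12652341 0.10569479] [0.48279371 0.12575034 0.09651243]
```

Emit:
{"op": "apply_moves", "data": {
  "slide": [
    [-1.6,-1.1,0],
    [-1.6,-1.1,0],
    [-1.6,-1.0,0],
    [-1.6,-1.0,0],
    [0,0,2],
    [0,0,2.5],
    [0,0,2.5],
    [0,0,2.3]
  ],
  "rotation": [
    [0,0,0],
    [0,0,0],
    [0,0,0],
    [0,0,0],
    [0,0,0],
    [0,0,0],
    [0,0,0],
    [0,0,0]
  ],
  "gripper": [8.54,8.54,8.54,8.54,8.54,8.54,8.54,8.54]
}}

```text
t: 3.2
position: [0.5548, 0.2646, 0.1653]
ee_rot: [-3.141, -0.0, 2.853]
force: [0.5, 0.0, 0.2]
finger_gap: 1.0
finger_force: 0.0
```

Emit:
{"op": "apply_moves", "data": {
  "slide": [
    [0,0,0],
    [0,0,0],
    [0,0,0],
    [0,0,0],
    [0,0,0],
    [0,0,0],
    [0,0,0],
    [0,0,0]
  ],
  "rotation": [
    [0,0,0],
    [0,0,0],
    [0,0,0],
    [0,0,0],
    [0,0,0],
    [0,0,0],
    [0,0,0],
    [0,0,0]
  ],
  "gripper": [8.54,0,0,0,0,0,0,0]
}}

```text
t: 4.2
position: [0.5547, 0.2663, 0.1671]
ee_rot: [3.14, 0.001, 2.854]
force: [0.1, 1.2, 6.0]
finger_gap: 0.22
finger_force: 58.5
```

```bash
python3 - <<'E'
from h import *
st(); print(rel([.552,.267,.166]))
E
```

```text
{'t': np.float64(4.2), 'position': array([0.5547, 0.2663, 0.1671]), 'ee_rot': array([3.1401e+00, 1.1000e-03, 2.8540e+00]), 'force': array([0.0657, 1.1507, 5.9501]), 'finger_gap': np.float64(0.2201), 'finger_force': np.float64(58.4533)}
[ 0.28 -0.01  0.11]
```

Emit:
{"op": "apply_moves", "data": {
  "slide": [
    [0,0,-0.5],
    [0,0,-0.7],
    [0,0,-0.7],
    [0,0,-0.6],
    [0,0,0],
    [0,0,0],
    [0,0,0],
    [0,0,0]
  ],
  "rotation": [
    [0,0,0],
    [0,0,0],
    [0,0,0],
    [0,0,0],
    [0,0,0],
    [0,0,0],
    [0,0,0],
    [0,0,0]
  ],
  "gripper": [0,0,0,0,0,0,0,0]
}}

```text
t: 5.2
position: [0.554, 0.2656, 0.191]
ee_rot: [-3.141, -0.0, 2.854]
force: [0.6, -0.3, -1.2]
finger_gap: 0.219
finger_force: 58.5
```

Emit:
{"op": "apply_moves", "data": {
  "slide": [
    [0.5,-0.12,0],
    [0.97,-0.24,0],
    [0.97,-0.24,0],
    [1.46,-0.36,0],
    [1.46,-0.36,0],
    [1.46,-0.36,0],
    [1.46,-0.36,0],
    [1.46,-0.36,0]
  ],
  "rotation": [
    [0,0,0],
    [0,0,0],
    [0,0,0],
    [0,0,0],
    [0,0,0],
    [0,0,0],
    [0,0,0],
    [0,0,0]
  ],
  "gripper": [0,0,0,0,0,0,0,0]
}}

```text
t: 6.2
position: [0.4529, 0.2703, 0.1914]
ee_rot: [3.141, 0.0, 2.854]
force: [0.2, -0.2, -1.0]
finger_gap: 0.213
finger_force: 58.6
```

```bash
python3 - <<'E'
from h import *
st(); snap('scene','s1')
f=load('s1'); cv2.imwrite('pics/c3.png',cv2.resize(f['frame'][100:340,280:600],(640,480))[:,:,::-1])
E
```

```text
{'t': np.float64(6.2), 'position': array([0.4529, 0.2703, 0.1914]), 'ee_rot': array([3.1415e+00, 1.0000e-04, 2.8539e+00]), 'force': array([ 0.2302, -0.2058, -1.0464]), 'finger_gap': np.float64(0.2133), 'finger_force': np.float64(58.5544)}
```

View pics/c3.png

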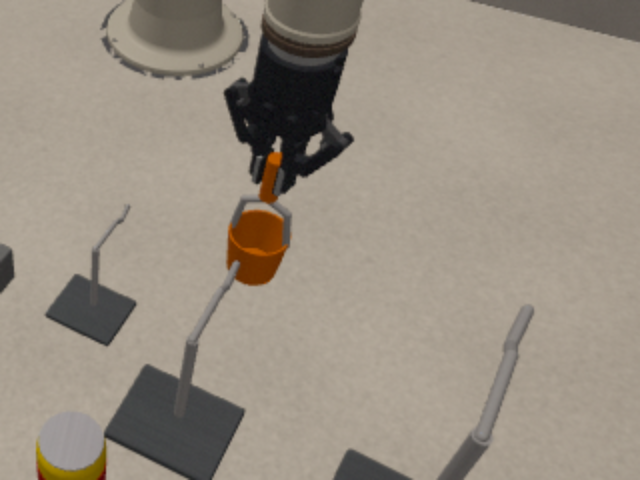

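Unhooked: the cup hangs clear in the gripper at (255,240). I'll raise it and carry it toward the plate.

Emit:
{"op": "apply_moves", "data": {
  "slide": [
    [0,0,-2.2],
    [0,0,-2.2],
    [0,0,-2.2],
    [0,0,-2.0],
    [-0.4,-1.8,0],
    [-0.8,-3.6,0],
    [-0.8,-3.6,0],
    [-0.8,-3.6,0]
  ],
  "rotation": [
    [0,0,0],
    [0,0,0],
    [0,0,0],
    [0,0,0],
    [0,0,0],
    [0,0,0],
    [0,0,0],
    [0,0,0]
  ],
  "gripper": [0,0,0,0,0,0,0,0]
}}

```text
t: 7.25
position: [0.444, 0.1386, 0.276]
ee_rot: [-3.14, -0.001, 2.853]
force: [0.3, -0.7, -0.9]
finger_gap: 0.22
finger_force: 58.7
```

Emit:
{"op": "apply_moves", "data": {
  "slide": [
    [-0.8,-3.6,0],
    [-0.8,-3.6,0],
    [-0.8,-3.6,0],
    [-0.8,-3.6,0],
    [-0.8,-3.6,0],
    [-0.8,-3.6,0],
    [-0.8,-3.6,0],
    [-0.4,-2,0]
  ],
  "rotation": [
    [0,0,0],
    [0,0,0],
    [0,0,0],
    [0,0,0],
    [0,0,0],
    [0,0,0],
    [0,0,0],
    [0,0,0]
  ],
  "gripper": [0,0,0,0,0,0,0,0]
}}

```text
t: 8.25
position: [0.4232, -0.1393, 0.2761]
ee_rot: [-3.141, -0.002, 2.85]
force: [-0.1, 0.1, -1.9]
finger_gap: 0.217
finger_force: 58.8
```

```bash
python3 - <<'E'
from h import *
st(); f=snap('wrist','w2')
W=f;hsv=cv2.cvtColor(f['frame'],cv2.COLOR_RGB2HSV); m=cv2.inRange(hsv,(105,120,40),(125,255,255))
N,l,s,ce=cv2.connectedComponentsWithStats(m)
for i in range(1,N):
    if s[i,4]>300: print(ce[i],s[i],atz(f,*ce[i],.006))
print(rel([.4173,-.2578,.14]))
E
```

```text
{'t': np.float64(8.25), 'position': array([ 0.4232, -0.1393,  0.2761]), 'ee_rot': array([-3.1408e+00, -1.8000e-03,  2.8500e+00]), 'force': array([-0.0942,  0.0581, -1.8789]), 'finger_gap': np.float64(0.2166), 'finger_force': np.float64(58.8015)}
[217.80776467 218.96664956] [ 174  177   88   85 5847] [ 0.41497584 -0.2536418   0.006     ]
[578.83168317 406.03394625] [549 392  61  35 707] [0.76464901 0.08870569 0.006     ]
[ -2.85 -11.26  13.63]
```

View pics/w2.png

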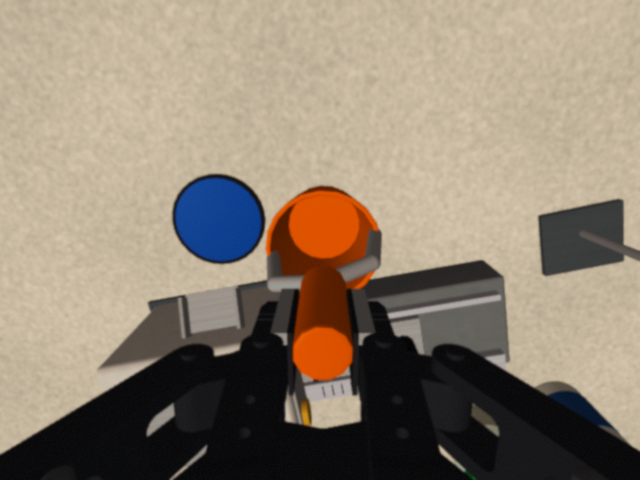

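The plate is at (218,219), the cup's inner floor at (324,225) and the grip top at (323,350). I'll use the grip-top offset to cancel the wrist calibration bias.

```bash
python3 - <<'E'
from h import *
f=load('w2'); 
print(dep(f,323,352),atz(f,323,352,.312),atz(f,324,225,.145),dep(f,324,225),dep(f,218,219))
# rim points and plate in wrist
print(atz(f,267,245,.202),atz(f,381,245,.202))
print(rel([.4165,-.256,.146]))
E
```

```text
[ 0.41992629 -0.13699787  0.31103656] [ 0.41934633 -0.13682492  0.312     ] [ 0.42104455 -0.13640378  0.145     ] [ 0.42099654 -0.13639014  0.14520056] [ 0.41515596 -0.25365434  0.00540107]
[ 0.40932619 -0.16740667  0.202     ] [ 0.42822889 -0.10446525  0.202     ]
[ -2.72 -11.11  13.03]
```

Emit:
{"op": "apply_moves", "data": {
  "slide": [
    [-0.7,-2.8,0],
    [-0.7,-2.8,0],
    [-0.7,-2.8,0],
    [-0.75,-2.75,0],
    [0,0,0],
    [0,0,2],
    [0,0,2],
    [0,0,2]
  ],
  "rotation": [
    [0,0,0],
    [0,0,0],
    [0,0,0],
    [0,0,0],
    [0,0,0],
    [0,0,0],
    [0,0,0],
    [0,0,0]
  ],
  "gripper": [0,0,0,0,0,0,0,0]
}}

```text
t: 9.3
position: [0.4203, -0.2499, 0.216]
ee_rot: [3.141, -0.001, 2.855]
force: [-0.8, 0.1, -1.7]
finger_gap: 0.217
finger_force: 59.0
```

Emit:
{"op": "apply_moves", "data": {
  "slide": [
    [0,0,2],
    [0,0,2],
    [0,0,1.5],
    [0,0,1],
    [0,0,0],
    [0,0,0],
    [0,0,0],
    [0,0,0]
  ],
  "rotation": [
    [0,0,0],
    [0,0,0],
    [0,0,0],
    [0,0,0],
    [0,0,0],
    [0,0,0],
    [0,0,0],
    [0,0,0]
  ],
  "gripper": [0,0,0,0,0,0,0,0]
}}

```text
t: 10.3
position: [0.4214, -0.2515, 0.1527]
ee_rot: [-3.142, 0.001, 2.854]
force: [0.2, -1.0, -1.1]
finger_gap: 0.219
finger_force: 59.0
```

```bash
python3 - <<'E'
from h import *
st(); print(rel([.4178,-.2568,.141])); f=snap('wrist','w3'); t=snap('top','t3')
cv2.imwrite('pics/c4.png',np.hstack([f['frame'][40:440,120:520],cv2.resize(t['frame'][270:350,400:480],(400,400),interpolation=cv2.INTER_CUBIC)])[:,:,::-1])
E
```

```text
{'t': np.float64(10.3), 'position': array([ 0.4214, -0.2515,  0.1527]), 'ee_rot': array([-3.1415e+00,  9.0000e-04,  2.8538e+00]), 'force': array([ 0.1649, -0.9798, -1.1071]), 'finger_gap': np.float64(0.2191), 'finger_force': np.float64(58.9525)}
[ 0.19 -0.61  1.17]
```

View pics/c4.png

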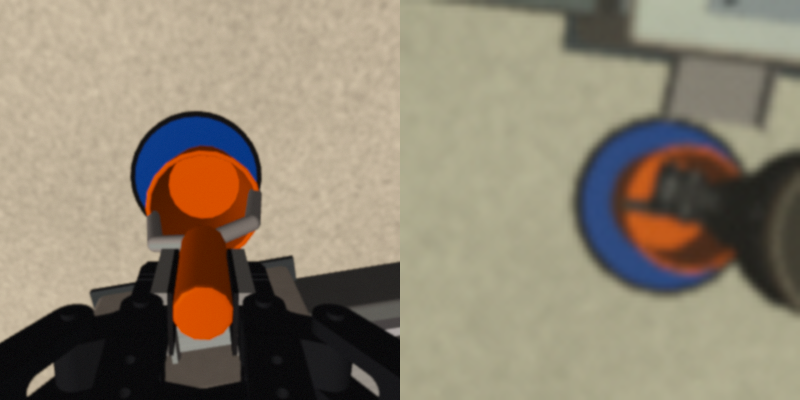

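The cup floor is at (204,185) and the plate centre at column 196, so the cup is about 6 mm too far along tool +y. That matches the computed correction.

Emit:
{"op": "apply_moves", "data": {
  "slide": [
    [0.1,-0.3,0],
    [0.1,-0.3,0],
    [0,0,0],
    [0,0,0.4],
    [0,0,0.3],
    [0,0,0.2],
    [0,0,0],
    [0,0,0]
  ],
  "rotation": [
    [0,0,0],
    [0,0,0],
    [0,0,0],
    [0,0,0],
    [0,0,0],
    [0,0,0],
    [0,0,0],
    [0,0,0]
  ],
  "gripper": [0,0,0,0,0,0,0,0]
}}

```text
t: 11.4
position: [0.4175, -0.2565, 0.1433]
ee_rot: [-3.142, 0.0, 2.854]
force: [0.3, -0.0, -0.8]
finger_gap: 0.217
finger_force: 58.9
```

```bash
python3 - <<'E'
from h import *
st(); print(rel([.4178,-.2568,.141])); f=snap('wrist','w4')
hsv=cv2.cvtColor(f['frame'],cv2.COLOR_RGB2HSV)
b=cv2.inRange(hsv,(100,100,30),(125,255,255)); o=cv2.inRange(hsv,(3,200,200),(18,255,255))
o[300:]=0
c,d=ray(f,320,240)
# circle fit of plate blue outer edge in world plane z=.006: leftmost/rightmost/top points of each row
P=[]
ys,xs=np.nonzero(b)
for y in range(ys.min(),ys.max()):
    x=xs[ys==y]
    if len(x): P+= [atz(f,x.min()-.5,y,.006)[:2],atz(f,x.max()+.5,y,.006)[:2]]
P=np.array(P)
from scipy.optimize import least_squares
r=least_squares(lambda q:np.hypot(*(P-q).T)-.05,P.mean(0),loss='soft_l1',f_scale=.001); print('plate',r.x,r.cost)
print('griptop',[ (atz(f,x,330,.311)) for x in (322,)])
N,l,s,ce=cv2.connectedComponentsWithStats(o); print(s[1:][s[1:,4]>200],ce[1:][s[1:,4]>200])
E
```

```text
{'t': np.float64(11.4), 'position': array([ 0.4175, -0.2565,  0.1433]), 'ee_rot': array([-3.1416,  0.    ,  2.8538]), 'force': array([ 0.2924, -0.0484, -0.8475]), 'finger_gap': np.float64(0.2171), 'finger_force': np.float64(58.944)}
[-0.04 -0.02  0.23]
plate [ 0.42081193 -0.25572421] 0.00019227678355092885
griptop [array([ 0.33560061, -0.23119108,  0.311     ])]
[[ 267  192  110   65 3806]] [[322.87099317 223.23857068]]
```

Emit:
{"op": "apply_moves", "data": {
  "slide": [
    [0,0,0.1],
    [0,0,0.1],
    [0,0,0.05],
    [0,0,0],
    [0,0,0],
    [0,0,0],
    [0,0,0],
    [0,0,0]
  ],
  "rotation": [
    [0,0,0],
    [0,0,0],
    [0,0,0],
    [0,0,0],
    [0,0,0],
    [0,0,0],
    [0,0,0],
    [0,0,0]
  ],
  "gripper": [0,0,0,0,0,0,0,0]
}}

```text
t: 12.45
position: [0.4174, -0.2565, 0.1408]
ee_rot: [3.142, -0.0, 2.854]
force: [-0.6, 0.1, -1.6]
finger_gap: 0.22
finger_force: 58.9
```

Emit:
{"op": "apply_moves", "data": {
  "slide": [
    [0,0,0.1],
    [0,0,0],
    [0,0,0],
    [0,0,0],
    [0,0,0.1],
    [0,0,0],
    [0,0,0],
    [0,0,0]
  ],
  "rotation": [
    [0,0,0],
    [0,0,0],
    [0,0,0],
    [0,0,0],
    [0,0,0],
    [0,0,0],
    [0,0,0],
    [0,0,0]
  ],
  "gripper": [0,0,0,0,0,0,0,0]
}}

```text
t: 13.45
position: [0.4181, -0.2568, 0.14]
ee_rot: [3.142, 0.001, 2.854]
force: [-1.8, 1.8, 11.3]
finger_gap: 0.217
finger_force: 60.4
```

Contact (about 11 N). I'll ease off 1 mm, release and rise.

Emit:
{"op": "apply_moves", "data": {
  "slide": [
    [0,0,-0.1],
    [0,0,0],
    [0,0,0],
    [0,0,0],
    [0,0,0],
    [0,0,0],
    [0,0,-1.0],
    [0,0,-2.0]
  ],
  "rotation": [
    [0,0,0],
    [0,0,0],
    [0,0,0],
    [0,0,0],
    [0,0,0],
    [0,0,0],
    [0,0,0],
    [0,0,0]
  ],
  "gripper": [0,0,3,5,8.54,8.54,8.54,8.54]
}}

```text
t: 14.45
position: [0.4169, -0.2562, 0.17]
ee_rot: [3.141, -0.002, 2.854]
force: [0.8, 0.5, -0.5]
finger_gap: 1.0
finger_force: 0.0
```

Emit:
{"op": "apply_moves", "data": {
  "slide": [
    [0,0,-3],
    [0,0,-3],
    [0,0,-3],
    [0,2,0],
    [0,3,0],
    [0,3.5,0],
    [0,3.5,0],
    [0,0,0]
  ],
  "rotation": [
    [0,0,0],
    [0,0,0],
    [0,0,0],
    [0,0,-3],
    [0,0,-4],
    [0,0,-3.7],
    [0,0,0],
    [0,0,0]
  ],
  "gripper": [8.54,8.54,8.54,8.54,8.54,8.54,8.54,8.54]
}}

```text
t: 15.45
position: [0.4392, -0.1336, 0.2586]
ee_rot: [3.14, -0.003, 3.05]
force: [-0.8, -0.3, 0.4]
finger_gap: 0.999
finger_force: 0.0
```

```bash
python3 - <<'E'
from h import *
st(); f=snap('wrist','w5'); t=snap('top','t5'); print(rel([.5817,-.1023,.14]))
cv2.imwrite('pics/c5.png',np.hstack([cv2.resize(f['frame'],(400,300)),cv2.resize(t['frame'][275:350,400:500],(400,300),interpolation=cv2.INTER_CUBIC)])[:,:,::-1])
E
```

```text
{'t': np.float64(15.45), 'position': array([ 0.4392, -0.1336,  0.2586]), 'ee_rot': array([ 3.1399e+00, -2.6000e-03,  3.0501e+00]), 'force': array([-0.8267, -0.2794,  0.4018]), 'finger_gap': np.float64(0.9992), 'finger_force': np.float64(0.0)}
[-13.89   4.87  11.87]
```

View pics/c5.png

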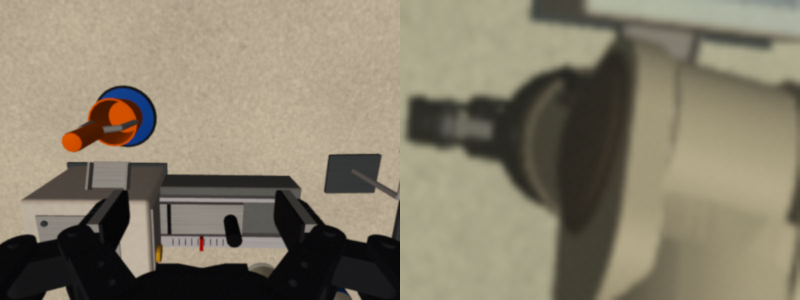

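The cup stands on the plate and has been released. In small-crop pixels the knob's near end is at about (236,241), the marker at (202,243) and the stripe at (169,218). Now I'll check the cup's centring and knob position numerically.

```bash
python3 - <<'E'
from h import *
np.set_printoptions(precision=4,suppress=True)
f=load('w5'); print('griptop',atz(f,115,228,.176),dep(f,115,228))
hsv=cv2.cvtColor(f['frame'],cv2.COLOR_RGB2HSV)
b=cv2.inRange(hsv,(100,100,30),(125,255,255)); b[230:]=0; b[:,300:]=0
ys,xs=np.nonzero(b)
P=[]
for y in range(ys.min(),ys.max()+1):
    x=xs[ys==y]
    if len(x): P.append(atz(f,x.max()+1.5,y,.006)[:2])
for x in range(180,xs.max()+1):
    y=ys[xs==x]
    if len(y): P.append(atz(f,x,y.min()-1.5,.006)[:2])
P=np.array(P)
from scipy.optimize import least_squares
r=least_squares(lambda q:np.hypot(*(P-q[:2]).T)-q[2],[.417,-.255,.05],loss='soft_l1',f_scale=.001); print('plate',r.x,r.cost,len(P))
for v in (344,360,376,384,390): print(v,dep(f,376,v))
g=cv2.cvtColor(f['frame'],cv2.COLOR_RGB2GRAY)
for v in (350,370,380,388): print(v,np.nonzero(g[v,345:410]<45)[0]+345)
E
```

```text
griptop [ 0.4152 -0.2526  0.176 ] [ 0.4154 -0.2531  0.175 ]
plate [ 0.4164 -0.2538  0.0478] 7.1673508941509465e-06 158
344 [ 0.5748 -0.0926  0.0646]
360 [ 0.5725 -0.0965  0.0945]
376 [ 0.5734 -0.0994  0.116 ]
384 [ 0.5804 -0.1     0.1171]
390 [ 0.5866 -0.1003  0.1167]
350 [359 360 361 362 363 364 365 366 367 368 369 370 371 372 373 374 375 376
 377]
370 [361 362 363 364 365 366 367 368 369 370 371 372 373 374 375 376 377 378
 379 380 381 382 383]
380 [363 364 365 366 367 368 369 370 371 372 373 374 375 376 377 378 379 380
 381 382 383 384 385]
388 [365 366 367 368 369 370 371 372 373 374 375 376 377 378 379 380 381 382
 383 384 385]
```

The cup is centred to about 1.5 mm. I'll move over the knob.

Emit:
{"op": "apply_moves", "data": {
  "slide": [
    [-2,0.7,0.8],
    [-2,0.7,0.8],
    [-2,0.7,0.8],
    [-2,0.7,0.8],
    [-2,0.7,0.8],
    [-2,0.7,0.8],
    [-2,0.7,0.8],
    [0,0,0]
  ],
  "rotation": [
    [0,0,0],
    [0,0,0],
    [0,0,0],
    [0,0,0],
    [0,0,0],
    [0,0,0],
    [0,0,0],
    [0,0,0]
  ],
  "gripper": [8.54,8.54,8.54,8.54,8.54,8.54,8.54,8.54]
}}

```text
t: 16.55
position: [0.5837, -0.104, 0.2022]
ee_rot: [3.142, -0.002, 3.041]
force: [-0.5, 1.1, 0.1]
finger_gap: 1.001
finger_force: 0.0
```

```bash
python3 - <<'E'
from h import *
st(); f=snap('wrist','w6'); print(rel([.582,-.1025,.083]))
cv2.imwrite('pics/c6.png',f['frame'][:,:,::-1])
E
```

```text
{'t': np.float64(16.55), 'position': array([ 0.5837, -0.104 ,  0.2022]), 'ee_rot': array([ 3.1415e+00, -2.3000e-03,  3.0414e+00]), 'force': array([-0.4624,  1.1028,  0.0973]), 'finger_gap': np.float64(1.0009), 'finger_force': np.float64(0.0)}
[ 0.09  0.2  11.97]
```

View pics/c6.png

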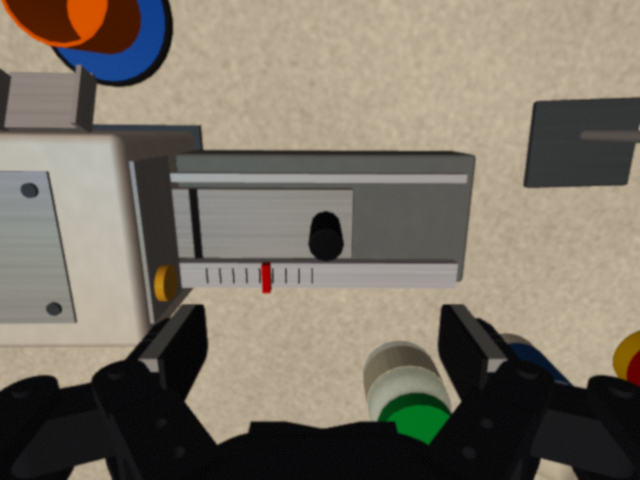

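The stripe is at (195.5,224), the marker at (266,278) and the knob top at (326,244). The bed lies along the image rows. I'll compute the pull.

```bash
cat >> h.py <<'E'
u=np.array([.1,.995]); 
def pull(f,guess_off=0,verbose=1):
    hsv=cv2.cvtColor(f['frame'],cv2.COLOR_RGB2HSV); g=hsv[:,:,2]
    red=(cv2.inRange(hsv,(0,180,90),(3,255,255))|cv2.inRange(hsv,(177,180,90),(180,255,255)))
    N,l,s,ce=cv2.connectedComponentsWithStats(red); 
    return [(ce[i],s[i]) for i in range(1,N) if s[i,4]>60]
E
python3 - <<'E'
from h import *
np.set_printoptions(precision=4,suppress=True)
f=load('w6'); print(pull(f))
g=f['frame'].max(2)
for v in (200,224,250): print(v,g[v,184:208])
for v in (266,278,288): print(v,f['frame'][v,258:276,0],f['frame'][v,258:276,1])
print('knob',atz(f,326,244,.118),dep(f,326,246))
for v in (180,): print(atz(f,175,178,.066),atz(f,465,179,.066), atz(f,185,264.5,.066),atz(f,455,262.5,.066))
E
```

```text
[(array([265.7536, 278.0097]), array([262, 265,   9,  28, 207], dtype=int32)), (array([634.603 , 369.1985]), array([628, 352,  12,  32, 267], dtype=int32))]
200 [142 141 141 138 124  92  51  25  20  22  19  21  32  61 100 130 141 143
 143 144 141 143 143 143]
224 [139 139 139 139 139 136 130 103  58  25  19  18  18  20  29  60  97 127
 138 140 140 141 139 140]
250 [139 139 139 139 140 140 139 139 130 110  72  33  19  18  17  16  25  50
  92 125 139 139 140 140]
266 [159 158 158 153 146 144 145 145 145 144 131 107 107 141 157 160 161 162] [153 150 131  81  30   3   1   0   2   1   5  30  80 131 152 156 155 156]
278 [137  97  99 141 158 159 157 160 159 156 148 124 101  95  83 101 141 162] [134  89  72  78  51  14   0   0   1   0   0  14  48  72  73  96 137 157]
288 [181 181 180 175 166 160 157 160 159 158 155 141 113 127 163 179 180 179] [168 169 164 140  85  29   2   2   0   0   0   7  40  98 147 166 167 167]
knob [ 0.5815 -0.1005  0.118 ] [ 0.5833 -0.1007  0.1159]
[ 0.538  -0.2028  0.066 ] [0.5592 0.0007 0.066 ] [ 0.6024 -0.2086  0.066 ] [ 0.6212 -0.0067  0.066 ]
```

```bash
python3 - <<'E'
from h import *
np.set_printoptions(precision=4,suppress=True)
f=load('w6'); un=u/np.linalg.norm(u)
m=atz(f,265.7,278,.074)[:2]
for U,V in((193.5,200),(195.8,224),(198,250)): s=atz(f,U,V,.066)[:2]; print(s,m,(m-s)@un)
a=atz(f,193.5,200,.066)-atz(f,198,250,.066);print('stripe dir',a/np.linalg.norm(a))
E
```

```text
[ 0.5547 -0.1929] [ 0.6163 -0.1483] 0.050494578091481425
[ 0.5723 -0.1946] [ 0.6163 -0.1483] 0.0504597168288312
[ 0.5921 -0.1968] [ 0.6163 -0.1483] 0.050618446299312704
stripe dir [-0.9947  0.1033  0.    ]
```

Emit:
{"op": "apply_moves", "data": {
  "slide": [
    [0.05,0.1,1],
    [0.05,0.1,2],
    [0,0,2],
    [0,0,2],
    [0,0,2],
    [0,0,2],
    [0,0,1.0],
    [0,0,0]
  ],
  "rotation": [
    [0,0,0],
    [0,0,0],
    [0,0,0],
    [0,0,0],
    [0,0,0],
    [0,0,0],
    [0,0,0],
    [0,0,0]
  ],
  "gripper": [8.54,8.54,8.54,8.54,8.54,8.54,8.54,8.54]
}}

```text
t: 17.6
position: [0.5819, -0.1023, 0.0832]
ee_rot: [-3.141, -0.002, 3.04]
force: [-0.3, -0.3, 0.8]
finger_gap: 0.997
finger_force: 0.0
```

Emit:
{"op": "apply_moves", "data": {
  "slide": [
    [0,0,0],
    [0,0,0],
    [0,0,0],
    [0,0,0],
    [0,0,0],
    [0,0,0],
    [0,0,0],
    [0,0,0]
  ],
  "rotation": [
    [0,0,0],
    [0,0,0],
    [0,0,0],
    [0,0,0],
    [0,0,0],
    [0,0,0],
    [0,0,0],
    [0,0,0]
  ],
  "gripper": [8.54,5,3,0,0,0,0,0]
}}

```text
t: 18.6
position: [0.583, -0.102, 0.0841]
ee_rot: [3.141, 0.0, 3.041]
force: [-0.9, 0.3, 5.9]
finger_gap: 0.242
finger_force: 58.5
```

Gripped. The pull needed is about 50.5 mm along tool +y. I'll go most of the way, then measure.

Emit:
{"op": "apply_moves", "data": {
  "slide": [
    [0,0.5,0],
    [0,0.7,0],
    [0,0.7,0],
    [0,0.7,0],
    [0,0.7,0],
    [0,0.7,0],
    [0,0.6,0],
    [0,0,0]
  ],
  "rotation": [
    [0,0,0],
    [0,0,0],
    [0,0,0],
    [0,0,0],
    [0,0,0],
    [0,0,0],
    [0,0,0],
    [0,0,0]
  ],
  "gripper": [0,0,0,0,0,0,0,0]
}}

```text
t: 19.6
position: [0.5875, -0.0585, 0.0841]
ee_rot: [-3.139, 0.0, 3.039]
force: [-2.3, -4.9, 4.8]
finger_gap: 0.239
finger_force: 58.6
```

```bash
cat > m.py <<'E'
from h import *
import sys
np.set_printoptions(precision=4,suppress=True)
n=sys.argv[1]; f=snap('wrist',n); st(); un=u/np.linalg.norm(u)
hits=pull(f); print(hits)
ce,s=min(hits,key=lambda h:abs(h[1][3]-45)+abs(h[0][0]-200)*.1)
m=atz(f,*ce,.074); print('marker',m)
# points on the tongue in line with marker: lateral -25,-15,-5..  profile along u
lat=np.array([-un[1],un[0]])
g=f['frame'].max(2).astype(np.float32)
def proj(X):
    p,_=cv2.projectPoints(np.array(X)[:,None,:],cv2.Rodrigues(f['R'])[0],f['t'],f['K'],np.array([f['k1'],0,0,0,0.])); return p[:,0]
ss=np.arange(-.03,.03,.00025)
for d in (20,26,32,38,44,50,56):
    X=[[*(m[:2]+lat*d/1000+un*t),.066] for t in ss]; p=proj(X).astype(np.float32)
    v=cv2.remap(g,p[:,0].reshape(1,-1),p[:,1].reshape(1,-1),cv2.INTER_LINEAR)[0]
    k=v<75; run=ss[k]; print(d,'dark from',run.min() if k.any() else None,run.max() if k.any() else None,'n',k.sum(),'mid',np.round(run.mean(),5) if k.any() else None, 'px',p[len(p)//2],'med',np.median(v))
X=[[*(m[:2]+un*t),.074] for t in ss]; p=proj(X).astype(np.float32)
gg=cv2.remap(f['frame'][:,:,1].astype(np.float32),p[:,0].reshape(1,-1),p[:,1].reshape(1,-1),cv2.INTER_LINEAR)[0]
k=ss[(gg<60)&(abs(ss)<.008)]; print('marker edges',k.min(),k.max())
E
python3 m.py w7
```

```text
{'t': np.float64(19.65), 'position': array([ 0.5875, -0.0588,  0.0841]), 'ee_rot': array([-3.139 ,  0.0004,  3.0391]), 'force': array([-1.4633, -5.2898,  5.4232]), 'finger_gap': np.float64(0.2356), 'finger_force': np.float64(58.624)}
[(array([125.718 , 366.5752]), array([119, 356,  15,  24, 266], dtype=int32))]
marker [ 0.6104 -0.1473  0.074 ]
20 dark from -0.009999999999999981 -0.004499999999999976 n 23 mid -0.00725 px [128.3029 317.0561] med 168.08936
26 dark from -0.009999999999999981 -0.004499999999999976 n 23 mid -0.00725 px [126.4381 304.8214] med 163.09131
32 dark from -0.009999999999999981 -0.004499999999999976 n 23 mid -0.00725 px [124.5287 292.3561] med 165.33105
38 dark from -0.009999999999999981 -0.004499999999999976 n 23 mid -0.00725 px [122.5728 279.6515] med 171.56738
44 dark from -0.009999999999999981 -0.004499999999999976 n 23 mid -0.00725 px [120.5684 266.699 ] med 169.71289
50 dark from -0.009999999999999981 -0.004499999999999976 n 23 mid -0.00725 px [118.5135 253.4891] med 169.50488
56 dark from -0.009999999999999981 -0.004499999999999976 n 23 mid -0.00725 px [116.406  240.0119] med 170.2373
marker edges -0.0027499999999999747 0.007750000000000035
```

About 7.2 mm remains; camera and odometry agree.

Emit:
{"op": "apply_moves", "data": {
  "slide": [
    [0,0.2,0],
    [0,0.2,0],
    [0,0.2,0],
    [0,0.13,0],
    [0,0,0],
    [0,0,0],
    [0,0,0],
    [0,0,0]
  ],
  "rotation": [
    [0,0,0],
    [0,0,0],
    [0,0,0],
    [0,0,0],
    [0,0,0],
    [0,0,0],
    [0,0,0],
    [0,0,0]
  ],
  "gripper": [0,0,0,0,0,0,0,0]
}}

```text
t: 20.65
position: [0.5882, -0.0522, 0.0841]
ee_rot: [-3.139, 0.0, 3.038]
force: [-2.6, -6.1, 4.9]
finger_gap: 0.24
finger_force: 58.7
```

```bash
python3 m.py w8; python3 - <<'E'
from h import *
T=snap('top','t8'); f=T
hsv=cv2.cvtColor(f['frame'],cv2.COLOR_RGB2HSV)
print('top red',[h for h in pull(f) if 400<h[0][0]<450 and 220<h[0][1]<250])
for v in range(236,262,2): print(v,f['frame'][v,408:440].max(1))
S=snap('scene','s8'); print('scene red',[h for h in pull(S) if 190<h[0][0]<230 and 200<h[0][1]<235])
E
```

```text
{'t': np.float64(20.7), 'position': array([ 0.5881, -0.0522,  0.0841]), 'ee_rot': array([-3.1386,  0.0004,  3.0383]), 'force': array([-0.9071, -5.9109,  5.9126]), 'finger_gap': np.float64(0.2386), 'finger_force': np.float64(58.6577)}
[(array([112.1111, 370.4201]), array([104, 357,  17,  31, 369], dtype=int32))]
marker [ 0.6122 -0.1474  0.074 ]
20 dark from -0.0037499999999999756 0.0017500000000000293 n 23 mid -0.001 px [114.8491 320.9652] med 166.8252
26 dark from -0.0037499999999999756 0.0017500000000000293 n 23 mid -0.001 px [112.8499 308.7979] med 161.35352
32 dark from -0.0037499999999999756 0.0017500000000000293 n 23 mid -0.001 px [110.8031 296.402 ] med 161.35547
38 dark from -0.0037499999999999756 0.0017500000000000293 n 23 mid -0.001 px [108.7067 283.7692] med 165.72559
44 dark from -0.0037499999999999756 0.0017500000000000293 n 23 mid -0.001 px [106.5587 270.8908] med 160.07373
50 dark from -0.0037499999999999756 0.0017500000000000293 n 23 mid -0.001 px [104.3568 257.7576] med 166.73633
56 dark from -0.0037499999999999756 0.0017500000000000293 n 23 mid -0.001 px [102.0987 24
[... 1157 characters left out ...]
142 141 140]
252 [118 122 124 126 129 131 132 134 136 139 139 140 142 144 144 145 144 145
 146 145 147 155 169 176 179 180 171 148 142 140 140 141]
254 [118 121 123 125 128 129 131 134 135 137 139 141 141 143 144 145 145 146
 146 145 144 145 153 167 173 173 162 145 140 141 140 140]
256 [117 121 122 125 127 128 131 134 136 137 139 139 141 143 144 146 144 146
 145 146 144 145 144 150 162 165 154 144 140 140 139 139]
258 [118 119 122 125 127 128 131 132 135 137 139 139 140 143 143 144 144 145
 146 145 146 144 142 144 151 156 145 142 141 141 140 139]
260 [116 119 121 123 126 129 131 133 135 135 137 139 140 142 143 144 144 144
 146 147 146 144 142 143 149 153 144 141 139 141 140 138]
scene red []
```

About 0.8 mm remains (camera says 1.0, odometry about 0.5).

Emit:
{"op": "apply_moves", "data": {
  "slide": [
    [0,0.09,0],
    [0,0,0],
    [0,0,0],
    [0,0,0],
    [0,0,0],
    [0,0,0],
    [0,0,0],
    [0,0,0]
  ],
  "rotation": [
    [0,0,0],
    [0,0,0],
    [0,0,0],
    [0,0,0],
    [0,0,0],
    [0,0,0],
    [0,0,0],
    [0,0,0]
  ],
  "gripper": [0,0,0,0,0,0,0,0]
}}

```text
t: 21.8
position: [0.5883, -0.0514, 0.0841]
ee_rot: [-3.139, 0.001, 3.038]
force: [-1.8, -6.1, 5.5]
finger_gap: 0.237
finger_force: 58.7
```

```bash
python3 m.py w9 | grep -v -E "^(26|38|50)"
```

```text
{'t': np.float64(21.85), 'position': array([ 0.5882, -0.0514,  0.0841]), 'ee_rot': array([-3.1385,  0.0004,  3.0382]), 'force': array([-1.7759, -6.0693,  4.8276]), 'finger_gap': np.float64(0.2386), 'finger_force': np.float64(58.666)}
[(array([110.4141, 370.8021]), array([102, 357,  17,  32, 384], dtype=int32))]
marker [ 0.6124 -0.1474  0.074 ]
20 dark from -0.002999999999999975 0.00250000000000003 n 23 mid -0.00025 px [113.173  321.3538] med 167.32031
32 dark from -0.002999999999999975 0.00250000000000003 n 23 mid -0.00025 px [109.0936 296.8042] med 161.52539
44 dark from -0.002999999999999975 0.00250000000000003 n 23 mid -0.00025 px [104.8142 271.3076] med 159.59766
56 dark from -0.002999999999999975 0.00275000000000003 n 24 mid -0.00012 px [100.3176 244.7922] med 160.1211
marker edges -0.0027499999999999747 0.006750000000000034
```

The stripe is level with the marker to within about 0.3 mm, and the arm is steady and still holding. Handing in.

```bash
python3 -c "
from workcell import arm
print(arm.close_job())"
```

```text
the job is handed in; nothing more can be done
None
```

The job is handed in at about 22 s. The cup stands released on the plate, about 1.5 mm off centre, and the gripper still holds the slide with its stripe level with the red marker to about 0.3 mm by the wrist camera. The judge's verdict was not shown.

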